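# Roll a brass bar into the vee cradle and drop the weighted strap on it

## Robot

A 6-joint arm with a two-finger parallel gripper is mounted at the origin on a cart in front of the work surface, level with it; the furniture and walls round the work are solid. World frame = base frame: x ahead of the robot, y to its left, z up, the work surface at z = 0. Lengths are in m, angles in rad, forces in N, time in s.
With the tool pointing down it reaches from about 0.225 to 0.875 m from the base axis. Payload 3.4 kg.
Tool frame: the origin (TCP) lies at the very end of the fingers, on their centre line; the grasp point (between the pads) lies 19 mm behind it (manip.grasp_offset is the distance from the TCP to the grasp point, in m); x points along the fingers, y is the direction in which the jaws open and shut, and the axes are right-handed (so a half turn about x gives the same grasp; the last joint's range is limited). The gripper opens to 85 mm and grips with 20 to 120 N. Pads are 22 mm wide; open, the fingers measure 114 mm over their backs; the gripper's body (76 mm by 85 mm) begins 54 mm behind the grasp point. The pads swing forward as they close: fully open they stand 13 mm farther back than shut.
Start: joints at [1.151, 0.276, 1.505, -0, 1.361, -0.121], TCP at [0.169, 0.55, 0.231] pointing down, gripper open.
Joint ranges: [-2.89, 2.89], [-0.75, 2.08], [0.22, 2.7], [-1.18, 4.32], [0.11, 2.71], [-2.7, 2.7]. Speed limits (rad/s): [2.57, 2.57, 3.14, 3.14, 3.14, 3.14].

## Interface

Orientations are given as a unit quaternion [w, x, y, z].
In Python, from rig import manip gives the robot as it stands.
- The arm moves only by the tool step_arm, never from a script. Its argument "increments" is a list of rows, each an object with "grip": the opening, from 0 (shut) to 1 (fully open); "delta_pos": the shift along the world's x, y, z in m, a list of three; "twist": the turn about the world's z in degrees. A call has 1 to 10 rows; each row shifts and turns the commanded pose from where the row before left it; what a row does not reach is not made up. A row lasts 1/12 s, in which the tool goes at most 41.7 mm and 7.16 degrees, less where a joint would pass 70% of its speed; a pose out of reach is approached as far as the arm can. A call with a gripper value outside its range is refused whole. The fingers move at their own pace and stop on an object; "force" is the grip in N (left out, the last holds). Time passes only in rows, so rows that do not move let the fingers close. It gives the time, the measured TCP pose, the force and the opening at its end, in the units of the state.
- manip.get_state(): the state, without advancing time (a new reading comes with each control period).
- manip.get_image(name): name is "scene" or "side" or "wrist"; returns a dict with "img" (400x640x3 uint8, red, green, blue), "fx", "fy", "cx", "cy" (pixels), "D" ([k1, k2, p1, p2, k3] as OpenCV has them; the pictures are not rectified), "rvec" (rotation vector, rad) and "tvec" (3), from world to camera coordinates, as OpenCV has them; the wrist camera has in their place "mount" (4x4, takes a point from camera to tool coordinates, whose origin is the TCP and whose axes are the tool frame's). Camera axes: x right, y down, z forward; pixel columns grow to the right and rows downward; lengths in m; the calibration is good to about 2 mm. A picture is of the moment at which its call begins: read the wrist's pose just before it. There is no depth.
- manip.sign_off(): hands the job in, once; it reports no verdict.
The state is a dict: "clock": time; "qpos": joint angles; "qd": joint speeds; "effort": joint torques, N m; "position": TCP position; "ee_rot": TCP orientation; "contact_force": force on the tool from outside, world axes, zero at the start; "moment": the same for the moment, N m; "width": finger opening in m.
Only numpy, scipy, OpenCV 4.12 (cv2) and the standard library are available. Lean on these libraries where they do the work, as an engineer would, in place of code of your own. Each camera call takes 0.05 s, during which the arm holds its last target. There are 200 camera calls.

## Task

Take the brass bar out of the slanting wooden rack and lay it gently, crosswise and endways roughly in the middle, on the two sloping feed rails of the steel cradle, so that it rolls down by itself into the vee and settles there. Only when it lies still in the vee, swing the weighted strap over so that it rests on the bar. Leave the other tools and boxes where they are.

Things in the scene. Friction and masses are not known exactly. Their poses are not given: they have to be found in the camera images.
- bar_center (a point): Centre of the loose round brass bar: plain cylinder 30 mm in diameter, 150 mm long, about 0.25 to 0.5 kg, dark round mark on each end. Its own x axis is the bar's axis. It starts in the rack, its axis sloping 35 degrees from level.
- rack: Fixed wooden rack, base 150 x 64 mm; origin at the base's underside. +x points to the bar's high end (away from the robot and to its left). Two vee saddles hold the bar from below, 14 mm long each, centred 52 mm either side of its middle, not rising above its axis; the bar's middle 80 mm is free all round. An end stop holds the low end: lift the bar out square to its own axis (up and towards -x).
- rack_rest (a point): Where the bar's centre lies in the rack at the start: 78 mm above the rack's origin; same axes as the rack. The bar's axis lies in the rack's x-z plane and rises 35 degrees towards +x.
- cradle: Fixed steel cradle, base 188 x 100 x 12 mm; origin on the base's underside, right below the bottom of the vee. z up; x points from the feed rails (at -x, towards the robot) to the vee and on to the strap's hinge; y is the direction of the vee. Two equal cheeks 16 mm thick, centred at y = -36 and +36 mm; the 56 mm gap between them is clear down to z = 12 mm, and fingers may go in it.
- rail_top (a point): Midway between the two feed rails, level with their top, at x = -62, z = 56.6 mm in the cradle's frame (same axes). The rails slope down 12 degrees towards +x, from x = -101, z = 65 to x = -17, z = 47 mm; a bar let go on them rolls into the vee by itself. Its centre lies 15 mm above their top, square to the slope. A stop at the upper end (x = -101 to -109 mm) rises to z = 78 mm.
- vee_seat (a point): Where the bar's centre lies when seated in the vee: x = 0, y = 0, z = 51.2 mm in the cradle's frame (same axes). The vee is 90 degrees, its bottom at z = 30 mm, its far flank up to z = 58 mm.
- strap (a joint): Hinge of the weighted strap, rad; hinge line along the cradle's y at x = +55, z = 73 mm. 1.95: open, leaning back on its stop (starts open, stays so by gravity); 1.57: upright; 0: level, pointing to the cradle's -x over the vee; about 0.04 resting on a seated bar. Pushed past upright towards -x (1 to 2 N at the weight) it falls shut slowly (damped, about 2 rad/s); no spring or catch.
- strap_weight (a point): Centre of the brass weight at the strap's free end, 95 mm from the hinge: cylinder 20 mm in diameter, 40 mm long along the cradle's y. The strap between it and the hinge is 26 mm wide, 6 mm thick. Open, the weight stands about 160 mm above the bench, with free room behind it (cradle +x).
- spectacle_case: Bystander: dark spectacle case, 68 x 160 x 37 mm, behind the work. Leave alone.
- box_dark: Bystander: dark wooden box, 45 x 75 x 26 mm, to the right of the work. Leave alone.

How it is judged:
By the outcome, as a careful person would: the job done as asked, in the order asked, and still so for the second after the job is handed in, with the robot touching nothing.
It also fails if it takes over 53 s, if anything falls off the work surface, if the arm or the gripper's body presses on something with over 40 N, if the wrist force passes 120 N, or if a joint passes its speed limit or range.

## Working session

There is one attempt and no reset: what is moved stays moved. The work goes in short steps, Python scripts to look and compute and a tool call to move; the robot and the scene stay as the last step left them, time stands still between calls to the robot, and variables do not carry over. Pictures are saved under pics/ and viewed, about 8 in all and at most 12, crops included, and the job is handed in when it is done.

Besides the shell and the picture viewer there is one more tool, called after ">>>" as name(argument=value, ...) on one line, values as JSON. step_arm: Moves the arm, as the interface text tells. Its arguments: {"type":"object","properties":{"increments":{"type":"array"},"force":{"type":"number"}},"required":["increments"]}

```bash
mkdir -p pics; ls; python3 - <<'E'
from rig import manip
import cv2,json
print(manip.get_state(), manip.grasp_offset)
for n in("scene","side"):
    d=manip.get_image(n); cv2.imwrite(f"pics/{n}0.png",d["img"][:,:,::-1])
    print(n,{k:v for k,v in d.items() if k!="img"})
E
```

```text
pics
{'clock': 0.0, 'qpos': array([ 1.15099973e+00,  2.76562329e-01,  1.50615076e+00, -4.88228776e-06,
        1.36069653e+00, -1.21021806e-01]), 'qd': array([-1.05379851e-03, -9.61007132e-07, -5.22898029e-04,  1.60964664e-03,
       -3.42932308e-04, -5.73729653e-04]), 'effort': array([-9.20242819e-04, -4.16778266e+01, -2.45801675e+01,  8.90603746e-05,
        1.09728271e-02,  5.66159727e-06]), 'position': array([0.1690482 , 0.54902403, 0.23045132]), 'ee_rot': array([ 0.69906113,  0.10462048,  0.69940108, -0.10585949]), 'contact_force': array([-0.3293511 ,  0.09097378,  0.7230247 ]), 'moment': array([ 0.0229988 , -0.00968158,  0.01646552]), 'width': 0.0853812748834882} 0.0187
scene {'fx': 439.36299658007306, 'fy': 439.36299658007306, 'cx': 317.81387281942284, 'cy': 201.758794006243, 'D': array([0.00062484, 0.        , 0.        , 0.        , 0.        ]), 'rvec': array([ 0.64087323, -2.38141125,  1.5066997 ]), 'tvec': array([0.4593918 , 0.26813758, 0.54085209])}
side {'fx': 380.95626789603074, 'fy': 380.95626789603074, 'cx': 319.8885441870359, 'cy': 206.01391282052646, 'D': array([-0.01024713,  0.        ,  0.        ,  0.        ,  0.        ]), 'rvec': array([ 2.22959338, -0.2950411 ,  0.13354671]), 'tvec': array([-0.59084158,  0.08400333,  0.89197432])}
```

View pics/scene0.png

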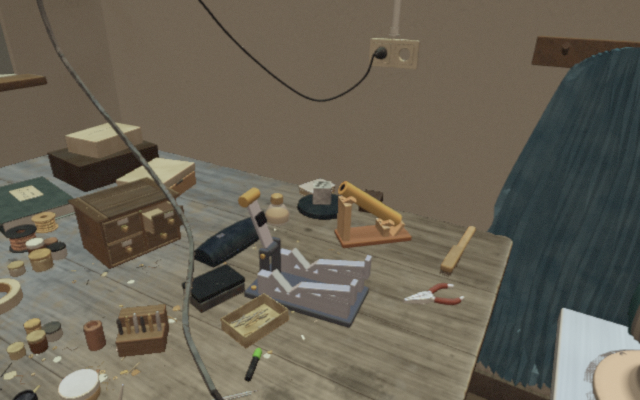

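View pics/side0.png

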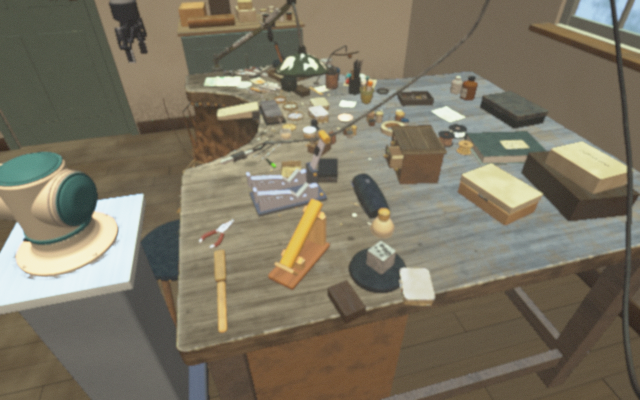

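Scene image: the bar's high end is at about (345,188) and its low end at about (400,222); the cradle's base spans (248,295) to (368,300), and the strap weight is at (250,197). Side image: the bar runs from (316,205) to (285,268), and the cradle is at about (285,188). I'll enlarge both.

```bash
python3 - <<'E'
import cv2
a=cv2.imread("pics/scene0.png")[172:322,235:420]; cv2.imwrite("pics/c1.png",cv2.resize(a,None,fx=4,fy=4,interpolation=cv2.INTER_CUBIC))
a=cv2.imread("pics/side0.png")[140:290,225:345]; cv2.imwrite("pics/c2.png",cv2.resize(a,None,fx=4,fy=4,interpolation=cv2.INTER_CUBIC))
E
```

```text
(no output)
```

View pics/c1.png

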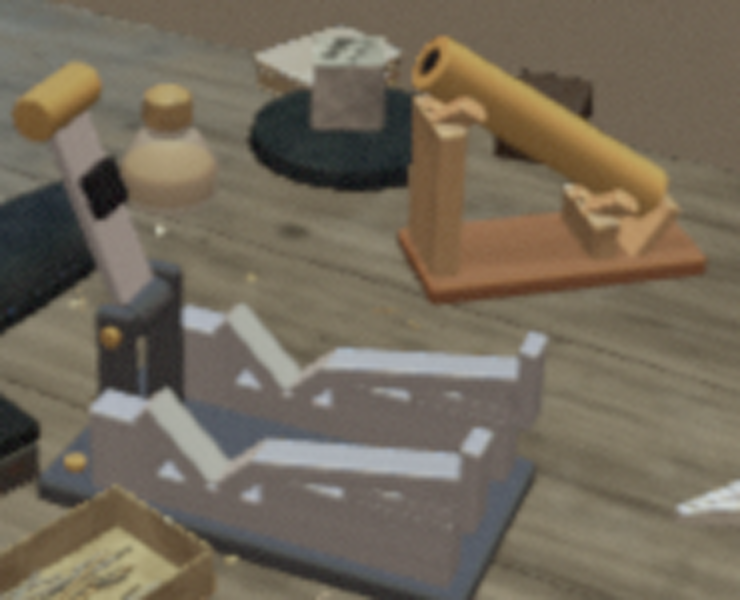

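View pics/c2.png

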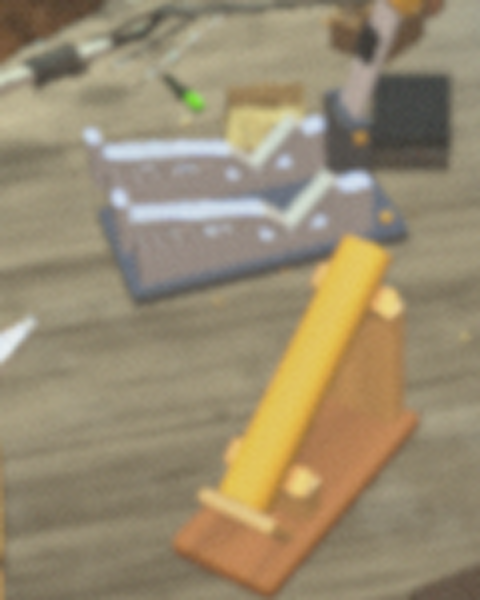

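Scene crop (×4): vee bottoms at (213,487) and (290,388); the stops, rails and rack base corners are clear. Side crop: vee bottoms at (287,225) and (253,165), rack corners at (175,545), (270,595) and (418,415). Next I'll fit both poses from these points.

```bash
cat > h.py <<'E'
import numpy as np, cv2
from scipy.optimize import least_squares
from rig import manip
S={}
def cams():
    for n in("scene","side"):
        d=manip.get_image(n); S[n]=d
    return S
def proj(d,P):
    K=np.array([[d["fx"],0,d["cx"]],[0,d["fy"],d["cy"]],[0,0,1]])
    return cv2.projectPoints(np.asarray(P,float).reshape(-1,3),d["rvec"],d["tvec"],K,d["D"])[0][:,0]
def tf(p,P):
    c,s=np.cos(p[2]),np.sin(p[2]); P=np.asarray(P,float)
    return np.c_[p[0]+c*P[:,0]-s*P[:,1],p[1]+s*P[:,0]+c*P[:,1],P[:,2]]
def fit(obs,p0):
    def f(p): return np.concatenate([(proj(S[n],tf(p,np.array(o)[:,:3]/1e3))-np.array(o)[:,3:]).ravel() for n,o in obs.items()])
    r=least_squares(f,p0,loss="soft_l1"); return r.x,f(r.x).reshape(-1,2)
E
python3 - <<'E'
from h import *
cams()
for n,d in S.items():
    R=cv2.Rodrigues(d["rvec"])[0]; print(n,"cam",(-R.T@d["tvec"]).round(3))
sc=lambda L:[(a,b,c,u/4+235-.375,v/4+172-.375) for a,b,c,u,v in L]
sd=lambda L:[(a,b,c,u/4+225-.375,v/4+140-.375) for a,b,c,u,v in L]
cr={"scene":sc([(0,44,30,213,487),(0,-28,30,290,388),(-101,44,65,460,478),(-105,36,78,478,442),(-105,-36,78,533,345),(28,44,58,152,405),(28,-28,58,230,318),(90,0,161,57,101)]),
"side":sd([(0,-44,30,287,226),(0,28,30,253,166),(-101,-44,65,130,221),(-105,-36,78,118,193),(-105,36,78,92,134),(28,-36,58,325,178)])}
h=35*np.pi/180;
ra={"scene":sc([(75,32,0,435,300),(-75,32,0,705,270),(75*np.cos(h),0,78+75*np.sin(h),433,62)]),
"side":sd([(75,-32,4,418,413),(-75,-32,0,270,596),(-75,32,0,175,548)])}
for nm,o in(("cradle",cr),("rack",ra)):
    best=min((fit(o,[.4,y,a]) for a in(0,.8,1.6,-.8) for y in(.3,.6)),key=lambda r:abs(r[1]).sum())
    print(nm,best[0].round(4),np.degrees(best[0][2]).round(1)); print(best[1].round(1).tolist())
    if nm=="cradle": C=best[0]
    else: R=best[0]
np.savez("poses.npz",C=C,R=R)
print("rail",tf(C,[[-.062,0,.0566]]),"vee",tf(C,[[0,0,.0512]]),"weight",tf(C,[[.09,0,.161]]),"rest",tf(R,[[0,0,.078]]))
E
```

```text
scene cam [0.228 0.554 0.466]
side cam [ 0.409 -0.775  0.619]
cradle [0.5439 0.0327 0.1096] 6.3
[[0.3, -0.5], [-0.4, 0.8], [-0.5, 0.3], [-0.2, -0.2], [0.4, -0.1], [-0.4, 1.1], [0.0, 0.8], [1.0, 0.6], [0.8, 0.7], [0.8, 0.6], [-0.1, -0.2], [-0.1, 1.0], [-0.2, 0.3], [0.3, -0.3]]
rack [ 0.5126 -0.2003  0.7698] 44.1
[[-2.3, 3.8], [-0.8, 2.8], [2.7, 0.8], [0.3, 0.8], [0.8, 0.8], [-0.5, 0.5]]
rail [[0.48230329 0.02590525 0.0566    ]] vee [[0.54393107 0.0326888  0.0512    ]] weight [[0.63339075 0.0425359  0.161     ]] rest [[ 0.51257616 -0.20034531  0.078     ]]
```

>>> step_arm(increments=[{"grip": 1,"delta_pos": [0.017,-0.037,0.002],"twist": -6},{"grip": 1,"delta_pos": [0.017,-0.037,0.002],"twist": -6},{"grip": 1,"delta_pos": [0.017,-0.037,0.002],"twist": -6},{"grip": 1,"delta_pos": [0.017,-0.037,0.002],"twist": -6},{"grip": 1,"delta_pos": [0.017,-0.037,0.002],"twist": -6},{"grip": 1,"delta_pos": [0.017,-0.037,0.002],"twist": -6},{"grip": 1,"delta_pos": [0.017,-0.037,0.002],"twist": -6},{"grip": 1,"delta_pos": [0.017,-0.037,0.002],"twist": -6},{"grip": 1,"delta_pos": [0.017,-0.037,0.002],"twist": -6},{"grip": 1,"delta_pos": [0.017,-0.037,0.002],"twist": -6}])

```text
clock: 1.03
position: [0.3394, 0.1777, 0.2516]
ee_rot: [0.552, 0.442, 0.552, -0.442]
contact_force: [1.1, -0.2, -0.8]
width: 0.0851
```

>>> step_arm(increments=[{"grip": 1,"delta_pos": [0.017,-0.037,0],"twist": -6},{"grip": 1,"delta_pos": [0.017,-0.037,0],"twist": -6},{"grip": 1,"delta_pos": [0.017,-0.037,0],"twist": -6},{"grip": 1,"delta_pos": [0.017,-0.037,0],"twist": -6},{"grip": 1,"delta_pos": [0.017,-0.037,0],"twist": -6},{"grip": 1,"delta_pos": [0.017,-0.037,0],"twist": -6},{"grip": 1,"delta_pos": [0.017,-0.037,0],"twist": -6},{"grip": 1,"delta_pos": [0.017,-0.037,0],"twist": -6},{"grip": 1,"delta_pos": [0.017,-0.037,0],"twist": -6},{"grip": 1,"delta_pos": [0.0,0.0,0],"twist": -5}])

```text
clock: 1.87
position: [0.4956, -0.1607, 0.2506]
ee_rot: [0.263, 0.657, 0.259, -0.657]
contact_force: [0.3, 0.0, 1.2]
width: 0.0852
```

```bash
cat >> h.py <<'E'
def wrist():
    """wrist picture as a fixed-camera dict (rvec, tvec from the world)"""
    from scipy.spatial.transform import Rotation as Ro
    s=manip.get_state(); d=dict(manip.get_image("wrist"))
    T=np.eye(4); T[:3,:3]=Ro.from_quat(np.roll(s["ee_rot"],-1)).as_matrix(); T[:3,3]=s["position"]
    M=np.linalg.inv(T@d["mount"]); d["rvec"]=cv2.Rodrigues(M[:3,:3])[0]; d["tvec"]=M[:3,3]; d["s"]=s
    y=T[:3,1]; print("t",round(s["clock"],2),"tcp",s["position"].round(4),"jaw yaw",np.degrees(np.arctan2(y[1],y[0])).round(1),"q",s["qpos"].round(2),"F",s["contact_force"].round(1))
    return d
E
python3 - <<'E'
from h import *
import pickle
d=wrist(); pickle.dump(d,open("w1.pkl","wb"))
p=np.load("poses.npz")["R"]; h=np.radians(35)
print(proj(d,tf(p,[[k*np.cos(h),0,.078+k*np.sin(h)] for k in(-.075,0,.075)])).round())
cv2.imwrite("pics/w1.png",d["img"][:,:,::-1])
E
```

```text
t 1.87 tcp [ 0.4956 -0.1607  0.2506] jaw yaw -46.7 q [-0.44  0.18  1.58 -0.    1.37  0.37] F [0.3 0.  1.2]
[[346. 241.]
 [351. 198.]
 [359. 138.]]
```

View pics/w1.png

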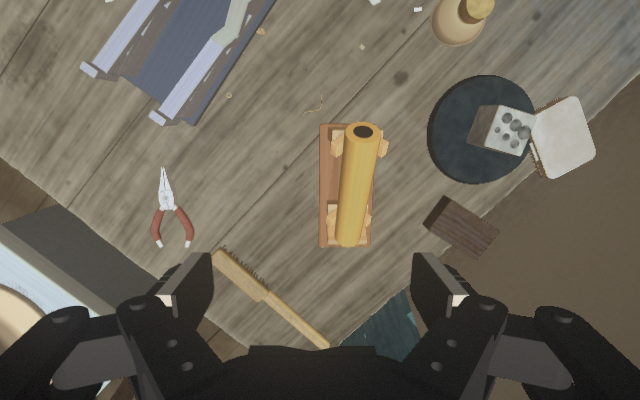

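Wrist picture: the bar's high-end mark is at (363,132) and its low end at about (348,246). The base corners are at (320,124) and (320,248). I'll refine the rack pose with these.

```bash
python3 - <<'E'
from h import *
import pickle
cams(); S["wrist"]=pickle.load(open("w1.pkl","rb"))
h=np.radians(35); c,s=np.cos(h),np.sin(h)
pt=lambda a,b:(a*c-b*s,0,78+a*s+b*c)
o={"scene":[(*pt(75,0),433/4+234.6,62/4+171.6)],
"wrist":[(*pt(75,0),363,132),(*pt(75,15),362.5,122.5),(*pt(-75,15),348,246)],
"side":[(-75,-32,0,270/4+224.6,596/4+139.6),(-75,32,0,175/4+224.6,548/4+139.6)]}
p,r=fit(o,np.load("poses.npz")["R"]); print(p.round(4),np.degrees(p[2]),r.round(1).tolist())
for z in (6,10): print(z,proj(S["wrist"],tf(p,np.array([(75,32,z),(75,-32,z),(-75,32,z),(-75,-32,z)])/1e3)).round().tolist())
o.pop("side"); p2,r=fit(o,p); print(p2.round(4),np.degrees(p2[2]),r.round(1).tolist())
d=wrist()
E
```

```text
[ 0.5177 -0.1976  0.7568] 43.36289317047681 [[-0.4, 0.6], [-1.1, -0.8], [1.4, 20.7], [-0.6, 1.2], [2.5, -0.8], [1.4, -1.3]]
6 [[319.0, 114.0], [375.0, 114.0], [318.0, 238.0], [369.0, 238.0]]
10 [[319.0, 114.0], [376.0, 114.0], [318.0, 239.0], [370.0, 239.0]]
[ 0.5186 -0.197   0.7625] 43.689298057136256 [[-0.9, 0.6], [-1.2, -2.3], [1.3, 19.3], [-0.1, 0.3]]
t 2.02 tcp [ 0.4919 -0.1536  0.2507] jaw yaw -46.1 q [-0.44  0.18  1.59  0.    1.38  0.37] F [0.2 0.1 0.1]
```

```bash
python3 - <<'E'
from h import *
import pickle
cams(); S["wrist"]=pickle.load(open("w1.pkl","rb"))
h=np.radians(35); c,s=np.cos(h),np.sin(h)
pt=lambda a,b:(a*c-b*s,0,78+a*s+b*c)
o={"scene":[(*pt(75,0),433/4+234.6,62/4+171.6)],
"wrist":[(*pt(75,0),363,132),(*pt(75,-15),364,122.5),(*pt(-75,15),348,246)]}
p,r=fit(o,np.load("poses.npz")["R"]); print(p.round(4),np.degrees(p[2]).round(1),r.round(1).tolist())
q=dict(np.load("poses.npz")); q["R"]=p; np.savez("poses.npz",**q)
print(proj(S["wrist"],tf(p,np.array([(75,32,8),(-75,32,8)])/1e3)).round().tolist())
# wrist check of cradle: stop tops
print(proj(S["wrist"],tf(q["C"],np.array([(-109,36,78),(-109,-36,78)])/1e3)).round().tolist())
E
```

```text
[ 0.518  -0.1993  0.7459] 42.7 [[-0.2, 0.1], [1.5, 0.3], [-1.4, -1.4], [-0.1, 1.9]]
[[321.0, 114.0], [319.0, 239.0]]
[[86.0, 73.0], [155.0, 121.0]]
```

>>> step_arm(increments=[{"grip": 1,"delta_pos": [0.013,-0.023,0],"twist": 0},{"grip": 1,"delta_pos": [0.013,-0.0225,0],"twist": 0},{"grip": 1,"delta_pos": [0,0,-0.03],"twist": 0},{"grip": 1,"delta_pos": [0,0,-0.035],"twist": 0},{"grip": 1,"delta_pos": [0,0,-0.035],"twist": 0},{"grip": 1,"delta_pos": [0,0,-0.03],"twist": 0},{"grip": 1,"delta_pos": [0,0,-0.02],"twist": 0},{"grip": 1,"delta_pos": [0,0,0],"twist": 0},{"grip": 1,"delta_pos": [0,0,0],"twist": 0}])

```text
clock: 2.92
position: [0.5177, -0.1976, 0.1011]
ee_rot: [-0.264, -0.655, -0.265, 0.656]
contact_force: [0.3, 1.3, 0.7]
width: 0.0853
```

```bash
python3 - <<'E'
from h import *
d=wrist(); cv2.imwrite("pics/w2.png",d["img"][:,:,::-1])
p=np.load("poses.npz")["R"]; h=np.radians(35)
print(proj(d,tf(p,[[k*np.cos(h),0,.078+k*np.sin(h)] for k in(-.075,0,.075)])).round())
E
```

```text
t 2.92 tcp [ 0.5177 -0.1976  0.1011] jaw yaw -46.0 q [-0.49  0.35  1.74  0.    1.05  0.31] F [0.3 1.3 0.7]
[[311. 300.]
 [313. 242.]
 [318. 128.]]
```

View pics/w2.png

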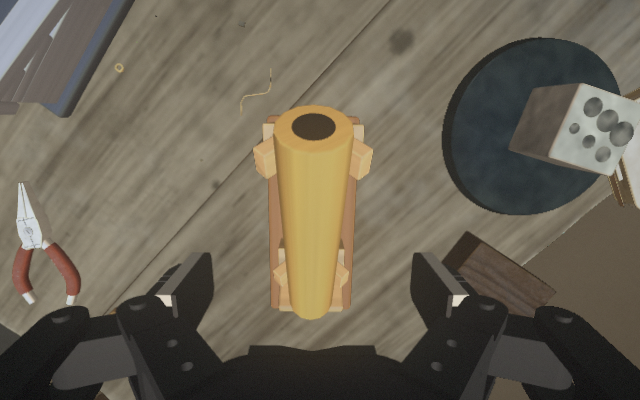

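Mark seen at (314,127) against (318,128) predicted, with the bar centred between the pads (about 213 and 413). The alignment is good, so I'll go down and grip.

>>> step_arm(increments=[{"grip": 1,"delta_pos": [0,0,-0.02],"twist": 0},{"grip": 1,"delta_pos": [0,0,-0.02],"twist": 0},{"grip": 1,"delta_pos": [0,0,0],"twist": 0},{"grip": 0.2,"delta_pos": [0,0,0],"twist": 0},{"grip": 0.2,"delta_pos": [0,0,0],"twist": 0},{"grip": 0.2,"delta_pos": [0,0,0],"twist": 0},{"grip": 0.2,"delta_pos": [0,0,0],"twist": 0},{"grip": 0.2,"delta_pos": [0,0,0],"twist": 0},{"grip": 0.2,"delta_pos": [0,0,0],"twist": 0},{"grip": 0.2,"delta_pos": [0,0,0],"twist": 0}], force=35)

```text
clock: 3.8
position: [0.5174, -0.1977, 0.0627]
ee_rot: [-0.263, -0.656, -0.265, 0.656]
contact_force: [-2.3, 3.2, 7.5]
width: 0.0291
```

>>> step_arm(increments=[{"grip": 0.1,"delta_pos": [0,0,0],"twist": 0},{"grip": 0.1,"delta_pos": [-0.004,-0.004,0.008],"twist": 0},{"grip": 0.1,"delta_pos": [-0.004,-0.004,0.008],"twist": 0},{"grip": 0.1,"delta_pos": [-0.006,-0.006,0.012],"twist": 0},{"grip": 0.1,"delta_pos": [-0.006,-0.006,0.012],"twist": 0},{"grip": 0.1,"delta_pos": [-0.006,-0.006,0.02],"twist": 0},{"grip": 0.1,"delta_pos": [0,0,0.03],"twist": 0},{"grip": 0.1,"delta_pos": [0,0,0.03],"twist": 0},{"grip": 0.1,"delta_pos": [0,0,0.02],"twist": 0},{"grip": 0.1,"delta_pos": [0,0,0],"twist": 0}])

```text
clock: 4.63
position: [0.4942, -0.2274, 0.2065]
ee_rot: [0.267, 0.658, 0.261, -0.654]
contact_force: [0.2, -0.4, -3.2]
width: 0.0287
```

```bash
python3 - <<'E'
from h import *
d=wrist(); cv2.imwrite("pics/w3.png",d["img"][:,:,::-1]); cams()
a=S["side"]["img"][130:290,230:350,::-1]; b=S["scene"]["img"][110:310,230:430,::-1]
f=lambda i,k:cv2.resize(i,None,fx=k,fy=k)
cv2.imwrite("pics/m3.png",np.hstack([f(a,2.5),f(b,2)]))
print(tf(np.load("poses.npz")["C"],[[-.062,0,.0566]]),d["s"]["width"],d["s"]["moment"])
E
```

```text
t 4.63 tcp [ 0.4942 -0.2274  0.2065] jaw yaw -46.1 q [-0.56  0.24  1.62 -0.    1.27  0.25] F [ 0.2 -0.4 -3.2]
[[0.48230329 0.02590525 0.0566    ]] 0.028678267715018715 [ 0.03522873 -0.08652039  0.01185192]
```

View pics/m3.png

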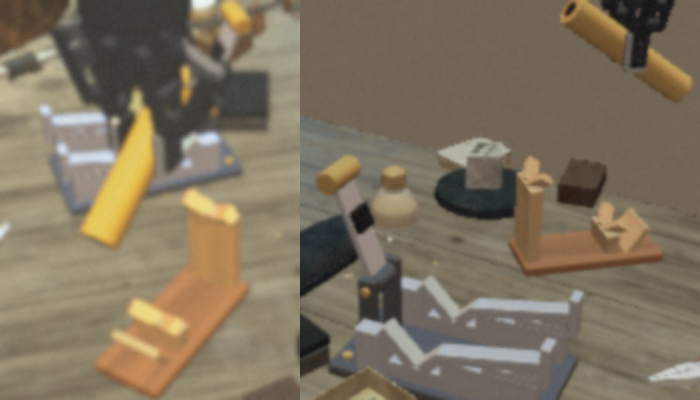

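The bar is out of the rack, gripped near its middle and still sloping about 35°; the rack is empty and the cradle is unchanged. Next I'll carry it over the rails.

>>> step_arm(increments=[{"grip": 0.1,"delta_pos": [-0.001,0.025,0],"twist": 5.8},{"grip": 0.1,"delta_pos": [-0.001,0.029,0],"twist": 5.8},{"grip": 0.1,"delta_pos": [-0.001,0.029,0],"twist": 5.8},{"grip": 0.1,"delta_pos": [-0.001,0.029,0],"twist": 5.8},{"grip": 0.1,"delta_pos": [-0.002,0.029,0],"twist": 5.8},{"grip": 0.1,"delta_pos": [-0.002,0.029,0],"twist": 5.8},{"grip": 0.1,"delta_pos": [-0.001,0.029,0],"twist": 5.8},{"grip": 0.1,"delta_pos": [-0.001,0.029,0],"twist": 5.8},{"grip": 0.1,"delta_pos": [0,0.023,0],"twist": 6},{"grip": 0.1,"delta_pos": [0,0,0],"twist": 0}])

```text
clock: 5.62
position: [0.48, 0.0301, 0.199]
ee_rot: [0.526, 0.47, 0.53, -0.47]
contact_force: [0.9, 0.1, -2.5]
width: 0.0291
```

>>> step_arm(increments=[{"grip": 0.1,"delta_pos": [0,0,0],"twist": 0},{"grip": 0.1,"delta_pos": [0,0,0],"twist": 0},{"grip": 0.1,"delta_pos": [0,0,0],"twist": 0}])

```text
clock: 5.87
position: [0.4818, 0.0252, 0.2003]
ee_rot: [0.526, 0.472, 0.527, -0.473]
contact_force: [-0.2, 0.0, -3.5]
width: 0.029
```

```bash
python3 - <<'E'
from h import *
d=wrist(); cv2.imwrite("pics/w4.png",d["img"][:,:,::-1])
s=d["s"]; C=np.load("poses.npz")["C"]
g=s["position"]+[0,0,.019]
print("moment",s["moment"]); 
i=np.array([[np.cos(C[2]),np.sin(C[2])],[-np.sin(C[2]),np.cos(C[2])]])@(s["position"][:2]-C[:2]); print("tcp in cradle",i.round(4))
# predicted high-end mark for bar-centre offsets k along bar (yaw cradle+90), slope 35
for k in(-.006,0,.006,.012):
  for sl in(30,35,40):
    h=np.radians(sl); u=np.array([-np.sin(C[2])*np.cos(h),np.cos(C[2])*np.cos(h),np.sin(h)])
    print(k,sl,proj(d,[g+(k+.075)*u])[0].round(1))
E
```

```text
t 5.87 tcp [0.4818 0.0252 0.2003] jaw yaw 6.2 q [-0.09  0.16  1.74 -0.    1.24 -0.2 ] F [-0.2  0.  -3.5]
moment [-0.03558419  0.01234244 -0.0195894 ]
tcp in cradle [-0.0626 -0.0006]
-0.006 30 [310.1 134.1]
-0.006 35 [310.  148.3]
-0.006 40 [309.9 165.5]
0 30 [310.  113.9]
0 35 [309.9 129. ]
0 40 [309.8 147.9]
0.006 30 [309.9  91.5]
0.006 35 [309.7 107.4]
0.006 40 [309.6 127.8]
0.012 30 [309.8  66.7]
0.012 35 [309.6  83. ]
0.012 40 [309.4 104.8]
```

View pics/w4.png

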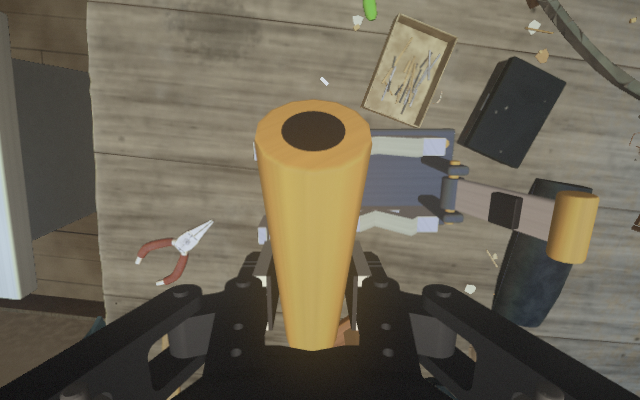

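The mark at (313,130) matches a centred grip at a 35° slope, and the TCP is at cradle (-62.6, -0.6) mm. I'll ease the grip and lower until the low end meets the rail and the bar pivots level.

>>> step_arm(increments=[{"grip": 0.1,"delta_pos": [0,0,-0.02],"twist": 0},{"grip": 0.1,"delta_pos": [0,0,-0.03],"twist": 0},{"grip": 0.1,"delta_pos": [0,0,-0.03],"twist": 0},{"grip": 0.1,"delta_pos": [0,0,-0.02],"twist": 0},{"grip": 0.1,"delta_pos": [0,0,-0.007],"twist": 0},{"grip": 0.1,"delta_pos": [0,0,0],"twist": 0},{"grip": 0.1,"delta_pos": [0,0,-0.003],"twist": 0},{"grip": 0.1,"delta_pos": [0,0,-0.003],"twist": 0},{"grip": 0.1,"delta_pos": [0,0,-0.003],"twist": 0},{"grip": 0.1,"delta_pos": [0,0,-0.003],"twist": 0}], force=20)

```text
clock: 6.75
position: [0.4845, 0.0256, 0.0841]
ee_rot: [0.528, 0.473, 0.525, -0.471]
contact_force: [-0.1, 1.1, 6.0]
width: 0.0287
```

>>> step_arm(increments=[{"grip": 0.1,"delta_pos": [0,0,-0.003],"twist": 0},{"grip": 0.1,"delta_pos": [0,0,-0.003],"twist": 0},{"grip": 0.1,"delta_pos": [0,0,-0.003],"twist": 0}])

```text
clock: 7.0
position: [0.4852, 0.0261, 0.0754]
ee_rot: [0.529, 0.473, 0.525, -0.47]
contact_force: [1.0, 2.0, 6.6]
width: 0.0289
```

```bash
python3 - <<'E'
from h import *
d=wrist(); print(d["s"]["moment"])
im=d["img"]; cv2.imwrite("pics/w5.png",im[:,:,::-1])
# dark mark centroid on the bar
dk=(im.max(2)<75).astype(np.uint8); n,l,st,ce=cv2.connectedComponentsWithStats(dk)
print([(st[i,4],ce[i].round()) for i in range(1,n) if st[i,4]>200])
C=np.load("poses.npz")["C"]; g=d["s"]["position"]+[0,0,.016]
for sl in(35,25,15,5,0):
    h=np.radians(sl); u=np.array([-np.sin(C[2])*np.cos(h),np.cos(C[2])*np.cos(h),np.sin(h)]); print(sl,proj(d,[g+.075*u])[0].round(1))
E
```

```text
t 7.0 tcp [0.4852 0.0261 0.0754] jaw yaw 6.3 q [-0.09  0.29  1.93  0.    0.92 -0.2 ] F [1.  2.  6.6]
[-0.07305887 -0.22826659  0.04329432]
[(np.int32(12499), array([600., 119.])), (np.int32(1043), array([311., 107.])), (np.int32(4256), array([520., 240.])), (np.int32(386), array([633., 237.])), (np.int32(51672), array([336., 352.])), (np.int32(368), array([350., 288.])), (np.int32(371), array([273., 288.]))]
35 [312.5 128.7]
25 [312.1 102.8]
15 [311.8  89.1]
5 [311.5  84.9]
0 [311.3  85.6]
```

>>> step_arm(increments=[{"grip": 0.1,"delta_pos": [0,0,-0.003],"twist": 0},{"grip": 0.1,"delta_pos": [0,0,-0.003],"twist": 0},{"grip": 0.1,"delta_pos": [0,0,-0.003],"twist": 0},{"grip": 0.1,"delta_pos": [0,0,-0.003],"twist": 0},{"grip": 0.1,"delta_pos": [0,0,-0.002],"twist": 0},{"grip": 0.1,"delta_pos": [0,0,0],"twist": 0},{"grip": 0.1,"delta_pos": [0,0,0],"twist": 0}])

```text
clock: 7.63
position: [0.4849, 0.0268, 0.0609]
ee_rot: [0.528, 0.474, 0.525, -0.47]
contact_force: [2.6, 4.6, 4.9]
width: 0.029
```

```bash
cat > mk.py <<'E'
from h import *
d=wrist(); print(d["s"]["moment"],d["s"]["width"])
im=d["img"]; 
dk=(im.max(2)<75).astype(np.uint8); n,l,st,ce=cv2.connectedComponentsWithStats(dk)
print([(st[i,4],ce[i].round(1)) for i in range(1,n) if st[i,4]>200 and abs(ce[i][0]-312)<15 and ce[i][1]<200])
cams()
f=lambda i,k:cv2.resize(i[:,:,::-1],None,fx=k,fy=k,interpolation=cv2.INTER_CUBIC)
import sys
cv2.imwrite("pics/%s.png"%sys.argv[1],np.hstack([f(S["side"]["img"][130:230,245:345],4),f(S["scene"]["img"][180:330,235:385],8/3)]))
E
python3 mk.py m6
```

```text
t 7.63 tcp [0.4849 0.0268 0.0609] jaw yaw 6.3 q [-0.09  0.31  1.95  0.    0.88 -0.2 ] F [2.6 4.6 4.9]
[ 0.4460968  -0.47706262  0.10680792] 0.028991894310507343
[]
```

View pics/m6.png

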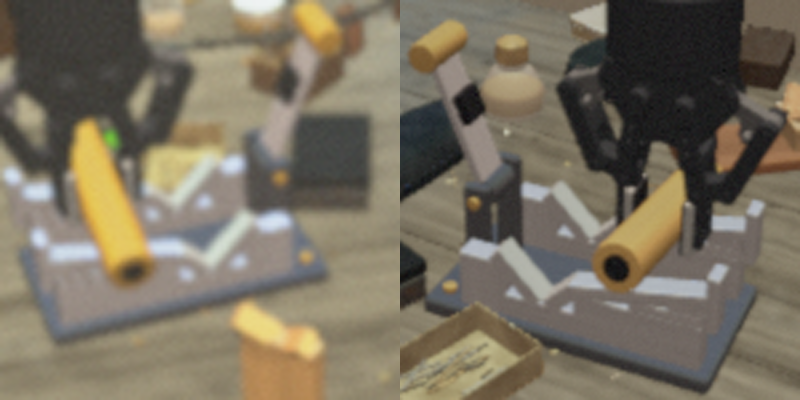

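The bar is almost level on the rails, its +y end still slightly high (wood-side mark at (617,268) in the scene half, near end (132,268) in the side half). I'll lower the remaining few mm.

>>> step_arm(increments=[{"grip": 0.1,"delta_pos": [0,0,-0.002],"twist": 0},{"grip": 0.1,"delta_pos": [0,0,-0.002],"twist": 0},{"grip": 0.1,"delta_pos": [0,0,0],"twist": 0},{"grip": 0.1,"delta_pos": [0,0,0],"twist": 0}])

```text
clock: 8.12
position: [0.4846, 0.0269, 0.0567]
ee_rot: [0.528, 0.474, 0.525, -0.47]
contact_force: [2.3, 4.7, 5.9]
width: 0.0286
```

>>> step_arm(increments=[{"grip": 0.1,"delta_pos": [0,0,-0.002],"twist": 0},{"grip": 0.1,"delta_pos": [0,0,0],"twist": 0},{"grip": 0.1,"delta_pos": [0,0,0],"twist": 0}])

```text
clock: 8.37
position: [0.4846, 0.0272, 0.0548]
ee_rot: [0.527, 0.474, 0.525, -0.47]
contact_force: [2.5, 6.6, 5.3]
width: 0.0287
```

```bash
python3 mk.py m7; python3 - <<'E'
from h import *
cams(); C=np.load("poses.npz")["C"]
d=S["scene"]; im=d["img"]
P=proj(d,tf(C,[[-.062,.075,z] for z in(.072,.077,.082)])); print("scene mark predicted level/+5/+10mm",P.round(1).tolist())
u,v=P[0].astype(int); a=im[v-14:v+12,u-12:u+12].max(2); ys,xs=np.where(a<60); print("seen",xs.mean()+u-12,ys.mean()+v-14,len(xs))
d=S["side"]; im=d["img"]
P=proj(d,tf(C,[[-.062,-.075,z] for z in(.072,.067,.062)])); print("side mark predicted level/-5/-10",P.round(1).tolist())
u,v=P[0].astype(int); a=im[v-8:v+9,u-8:u+9].max(2); ys,xs=np.where(a<70); print("seen",xs.mean()+u-8,ys.mean()+v-8,len(xs))
E
```

```text
t 8.37 tcp [0.4846 0.0272 0.0548] jaw yaw 6.2 q [-0.09  0.31  1.95  0.    0.87 -0.2 ] F [2.5 6.6 5.3]
[ 0.61145873 -0.42793586  0.14233995] 0.028747408018222807
[]
scene mark predicted level/+5/+10mm [[316.8, 292.5], [316.9, 289.7], [317.0, 286.9]]
seen 315.0 289.5 58
side mark predicted level/-5/-10 [[275.9, 195.9], [276.1, 197.6], [276.2, 199.3]]
seen 277.5 196.5 4
```

>>> step_arm(increments=[{"grip": 0.1,"delta_pos": [0,0,-0.002],"twist": 0},{"grip": 0.1,"delta_pos": [0,0,0],"twist": 0},{"grip": 0.1,"delta_pos": [0,0,0],"twist": 0}])

```text
clock: 8.87
position: [0.4846, 0.0274, 0.053]
ee_rot: [0.527, 0.474, 0.525, -0.47]
contact_force: [1.1, 7.0, 7.6]
width: 0.0288
```

>>> step_arm(increments=[{"grip": 0.1,"delta_pos": [0,0,-0.001],"twist": 0},{"grip": 0.1,"delta_pos": [0,0,0],"twist": 0},{"grip": 0.1,"delta_pos": [0,0,0],"twist": 0}])

```text
clock: 9.12
position: [0.4847, 0.0274, 0.0529]
ee_rot: [0.527, 0.474, 0.525, -0.47]
contact_force: [0.1, 6.4, 16.1]
width: 0.029
```

```bash
python3 mk.py m8; python3 - <<'E'
from h import *
cams(); C=np.load("poses.npz")["C"]
d=S["scene"]; im=d["img"]
P=proj(d,tf(C,[[-.062,.075,z] for z in(.072,.077,.082)]))
u,v=P[0].astype(int); a=im[v-14:v+12,u-12:u+12].max(2); ys,xs=np.where(a<60); print("seen",xs.mean()+u-12,ys.mean()+v-14,len(xs))
E
```

```text
t 9.12 tcp [0.4847 0.0274 0.0529] jaw yaw 6.2 q [-0.09  0.32  1.96  0.    0.86 -0.2 ] F [ 0.1  6.4 16.1]
[0.83732352 0.06418318 0.05785549] 0.028970933961640976
[]
seen 314.82142857142856 292.26785714285717 56
```

View pics/m8.png

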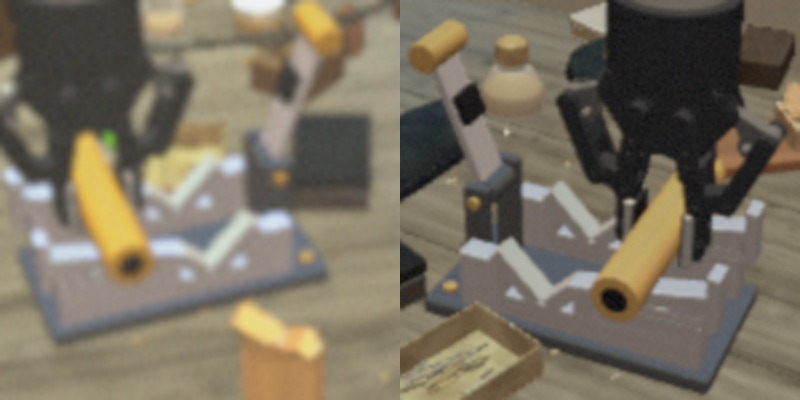

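Fz rose from 7.6 to 16 N and the scene mark sits at row 292.3 against 292.5 predicted for a level bar, so it bears on both rails. I'll relieve the load, open and lift straight out.

>>> step_arm(increments=[{"grip": 0.1,"delta_pos": [0,0,0.0015],"twist": 0},{"grip": 0.1,"delta_pos": [0,0,0],"twist": 0},{"grip": 0.45,"delta_pos": [0,0,0],"twist": 0},{"grip": 0.6,"delta_pos": [0,0,0],"twist": 0},{"grip": 0.8,"delta_pos": [0,0,0],"twist": 0},{"grip": 1,"delta_pos": [0,0,0.003],"twist": 0},{"grip": 1,"delta_pos": [0,0,0.008],"twist": 0},{"grip": 1,"delta_pos": [0,0,0.012],"twist": 0},{"grip": 1,"delta_pos": [0,0,0.015],"twist": 0},{"grip": 1,"delta_pos": [0,0,0.02],"twist": 0}])

```text
clock: 10.2
position: [0.4811, 0.026, 0.1099]
ee_rot: [0.526, 0.471, 0.527, -0.473]
contact_force: [0.7, 0.1, 0.5]
width: 0.085
```

>>> step_arm(increments=[{"grip": 1,"delta_pos": [0,0,0.03],"twist": 0},{"grip": 1,"delta_pos": [0,0,0.035],"twist": 0},{"grip": 1,"delta_pos": [0,0,0.035],"twist": 0},{"grip": 1,"delta_pos": [0,0,0.03],"twist": 0},{"grip": 1,"delta_pos": [0,0,0],"twist": 0},{"grip": 1,"delta_pos": [0,0,0],"twist": 0},{"grip": 1,"delta_pos": [0,0,0],"twist": 0},{"grip": 1,"delta_pos": [0,0,0],"twist": 0}])

```text
clock: 10.87
position: [0.4811, 0.0261, 0.2385]
ee_rot: [0.526, 0.471, 0.527, -0.473]
contact_force: [0.3, -0.4, -0.1]
width: 0.0855
```

```bash
python3 mk.py m9; python3 - <<'E'
from h import *
cams(); C=np.load("poses.npz")["C"]
P=proj(S["scene"],tf(C,[[0,.075,.0512],[0,-.075,.0512]])).round(1); print((P-[235,180])*8/3+[400,0])
P=proj(S["side"],tf(C,[[0,.075,.0512],[0,-.075,.0512]])).round(1); print((P-[245,130])*4)
E
```

```text
t 10.87 tcp [0.4811 0.0261 0.2385] jaw yaw 6.3 q [-0.09  0.13  1.68 -0.    1.34 -0.2 ] F [ 0.3 -0.4 -0.1]
[ 0.02778566  0.08434356 -0.02592211] 0.08552371949831077
[]
[[517.06666667 301.6       ]
 [620.53333333 176.        ]]
[[152.4 145.2]
 [223.6 268.4]]
```

View pics/m9.png

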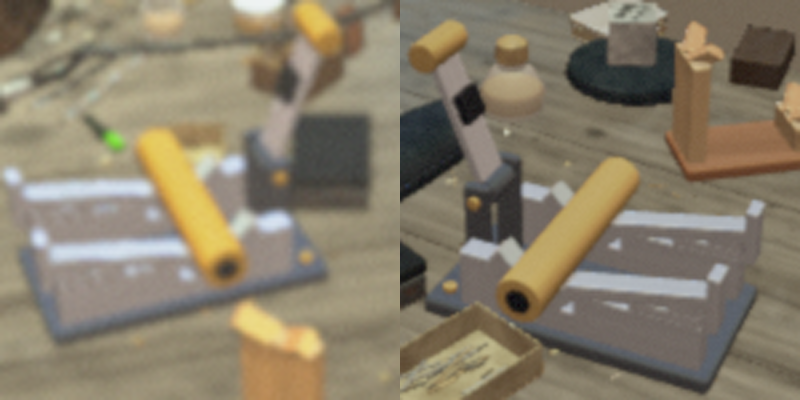

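Bar seated: scene mark at (517,301) against (517,301.6) predicted, side mark at (228,267) against (224,268). Now the strap: close the jaws, go over and down behind the weight.

>>> step_arm(increments=[{"grip": 0,"delta_pos": [0,0,0.02],"twist": 0},{"grip": 0,"delta_pos": [0.034,0.004,0.01],"twist": 0},{"grip": 0,"delta_pos": [0.035,0.004,0],"twist": 0},{"grip": 0,"delta_pos": [0.035,0.004,0],"twist": 0},{"grip": 0,"delta_pos": [0.035,0.004,0],"twist": 0},{"grip": 0,"delta_pos": [0.035,0.004,0],"twist": 0},{"grip": 0,"delta_pos": [0.033,0.003,0],"twist": 0},{"grip": 0,"delta_pos": [0,0,0],"twist": 0},{"grip": 0,"delta_pos": [0,0,0],"twist": 0},{"grip": 0,"delta_pos": [0,0,0],"twist": 0}])

```text
clock: 11.95
position: [0.6886, 0.049, 0.2687]
ee_rot: [0.526, 0.471, 0.527, -0.472]
contact_force: [-0.4, -0.1, -0.1]
width: -0.0002
```

```bash
python3 - <<'E'
from h import *
d=wrist(); print(d["s"]["width"]); C=np.load("poses.npz")["C"]
print(tf(C,[[.145,0,0],[.115,0,0]]))
print("weight px",proj(d,tf(C,[[.09,0,.161],[.09,.02,.171],[.09,-.02,.171]])).round())
cams(); print(proj(S["scene"],tf(C,[[0,.075,.0512]])))
g=S["scene"]["img"][280:306,265:292].max(2); ys,xs=np.where(g<60); print("bar mark",xs.mean()+265,ys.mean()+280,len(xs))
E
```

```text
t 11.95 tcp [0.6886 0.049  0.2687] jaw yaw 6.3 q [-0.03  0.44  1.16 -0.    1.54 -0.14] F [-0.4 -0.1 -0.1]
-0.000202386192601548
[[0.68806055 0.04855356 0.        ]
 [0.65824066 0.0452712  0.        ]]
weight px [[241. 201.]
 [236. 178.]
 [239. 229.]]
[[278.90660925 293.05043024]]
bar mark 278.5416666666667 292.6458333333333 48
```

>>> step_arm(increments=[{"grip": 0,"delta_pos": [0,0,-0.03],"twist": 0},{"grip": 0,"delta_pos": [0,0,-0.035],"twist": 0},{"grip": 0,"delta_pos": [0,0,-0.033],"twist": 0},{"grip": 0,"delta_pos": [0,0,-0.02],"twist": 0},{"grip": 0,"delta_pos": [0,0,0],"twist": 0},{"grip": 0,"delta_pos": [0,0,0],"twist": 0},{"grip": 0,"delta_pos": [-0.01,-0.001,0],"twist": 0},{"grip": 0,"delta_pos": [-0.01,-0.001,0],"twist": 0},{"grip": 0,"delta_pos": [-0.005,-0.001,0],"twist": 0},{"grip": 0,"delta_pos": [-0.005,0,0],"twist": 0}])

```text
clock: 12.93
position: [0.6601, 0.0458, 0.1547]
ee_rot: [0.528, 0.473, 0.525, -0.471]
contact_force: [0.2, 0.4, -0.6]
width: -0.0002
```

>>> step_arm(increments=[{"grip": 0,"delta_pos": [-0.005,-0.001,0],"twist": 0},{"grip": 0,"delta_pos": [-0.005,0,0],"twist": 0},{"grip": 0,"delta_pos": [-0.005,-0.001,0],"twist": 0},{"grip": 0,"delta_pos": [-0.005,0,0],"twist": 0},{"grip": 0,"delta_pos": [-0.005,-0.001,0],"twist": 0}])

```text
clock: 13.35
position: [0.635, 0.0431, 0.1531]
ee_rot: [0.527, 0.473, 0.526, -0.471]
contact_force: [-0.1, -0.3, 1.0]
width: -0.0
```

>>> step_arm(increments=[{"grip": 0,"delta_pos": [-0.005,0,0],"twist": 0},{"grip": 0,"delta_pos": [-0.005,-0.001,0],"twist": 0},{"grip": 0,"delta_pos": [-0.005,0,0],"twist": 0}])

```text
clock: 13.6
position: [0.6182, 0.0419, 0.1513]
ee_rot: [0.526, 0.471, 0.527, -0.472]
contact_force: [0.9, -1.5, 0.7]
width: 0.0003
```

```bash
python3 - <<'E'
from h import *
d=wrist(); C=np.load("poses.npz")["C"]; cams()
im=S["scene"]["img"][160:330,235:420,::-1]
cv2.imwrite("pics/m10.png",cv2.resize(im,None,fx=3,fy=3))
hsv=cv2.cvtColor(S["scene"]["img"],cv2.COLOR_RGB2HSV)
for a in(1.95,1.75,1.57,1.4,1.2,.8,.04):
    print(a,proj(S["scene"],tf(C,[[.055-.095*np.cos(a),.02,.073+.095*np.sin(a)],[.055-.095*np.cos(a),0,.073+.095*np.sin(a)]])).round(1).tolist())
m=((hsv[...,0]>12)&(hsv[...,0]<26)&(hsv[...,1]>130)&(hsv[...,2]>110)).astype(np.uint8); m[:, :230]=0;m[:,330:]=0;m[:150]=0;m[320:]=0
n,l,st,ce=cv2.connectedComponentsWithStats(m); print([(st[i].tolist(),ce[i].round(1).tolist()) for i in range(1,n) if st[i,4]>60])
E
```

```text
t 13.6 tcp [0.6182 0.0419 0.1513] jaw yaw 6.3 q [-0.04  0.39  1.53 -0.    1.22 -0.15] F [ 0.9 -1.5  0.7]
1.95 [[243.2, 202.2], [249.8, 197.4]]
1.75 [[253.1, 201.4], [259.6, 196.5]]
1.57 [[262.7, 202.6], [268.9, 197.6]]
1.4 [[271.9, 205.4], [277.9, 200.3]]
1.2 [[282.5, 210.6], [288.4, 205.4]]
0.8 [[301.3, 226.6], [306.7, 221.0]]
0.04 [[317.7, 266.5], [322.6, 260.1]]
[([261, 192, 21, 16, 143], [269.9, 200.1]), ([272, 244, 52, 56, 426], [298.2, 275.1])]
```

The weight's centroid is at (269.9,200.1), which makes the strap about upright. A little further.

>>> step_arm(increments=[{"grip": 0,"delta_pos": [-0.005,-0.001,0],"twist": 0},{"grip": 0,"delta_pos": [-0.005,0,0],"twist": 0},{"grip": 0,"delta_pos": [-0.005,-0.001,0],"twist": 0},{"grip": 0,"delta_pos": [0,0,0],"twist": 0},{"grip": 0,"delta_pos": [0,0,0],"twist": 0},{"grip": 0,"delta_pos": [0,0,0],"twist": 0}])

```text
clock: 14.25
position: [0.6043, 0.04, 0.1519]
ee_rot: [0.527, 0.472, 0.527, -0.472]
contact_force: [-0.3, 0.2, -0.2]
width: 0.0003
```

>>> step_arm(increments=[{"grip": 0,"delta_pos": [0.01,0.001,0],"twist": 0},{"grip": 0,"delta_pos": [0.01,0.001,0.02],"twist": 0},{"grip": 0,"delta_pos": [0,0,0.03],"twist": 0},{"grip": 0,"delta_pos": [0,0,0.035],"twist": 0},{"grip": 0,"delta_pos": [0,0,0.03],"twist": 0},{"grip": 0,"delta_pos": [0,0,0.02],"twist": 0},{"grip": 0,"delta_pos": [0,0,0],"twist": 0},{"grip": 0,"delta_pos": [0,0,0],"twist": 0},{"grip": 0,"delta_pos": [0,0,0],"twist": 0},{"grip": 0,"delta_pos": [0,0,0],"twist": 0}])

```text
clock: 15.08
position: [0.6237, 0.0421, 0.2849]
ee_rot: [0.526, 0.471, 0.528, -0.473]
contact_force: [-0.4, 0.1, 0.2]
width: -0.0001
```

>>> step_arm(increments=[{"grip": 0,"delta_pos": [0,0,0],"twist": 0},{"grip": 0,"delta_pos": [0,0,0],"twist": 0},{"grip": 0,"delta_pos": [0,0,0],"twist": 0},{"grip": 0,"delta_pos": [0,0,0],"twist": 0},{"grip": 0,"delta_pos": [0,0,0],"twist": 0},{"grip": 0,"delta_pos": [0,0,0],"twist": 0}])

```text
clock: 15.58
position: [0.6243, 0.0421, 0.2868]
ee_rot: [0.527, 0.472, 0.527, -0.472]
contact_force: [0.4, 0.9, -0.4]
width: 0.0001
```

```bash
python3 mk.py m11; python3 - <<'E'
from h import *
cams()
g=S["scene"]["img"][280:306,265:292].max(2); ys,xs=np.where(g<60); print("bar mark",xs.mean()+265,ys.mean()+280,len(xs))
E
```

```text
t 15.58 tcp [0.6243 0.0421 0.2868] jaw yaw 6.3 q [-0.04  0.33  1.29  0.    1.52 -0.15] F [ 0.4  0.9 -0.4]
[ 0.02416469 -0.07858712 -0.04600536] 0.00010461902517608747
[]
bar mark 278.48979591836735 292.6938775510204 49
```

View pics/m11.png

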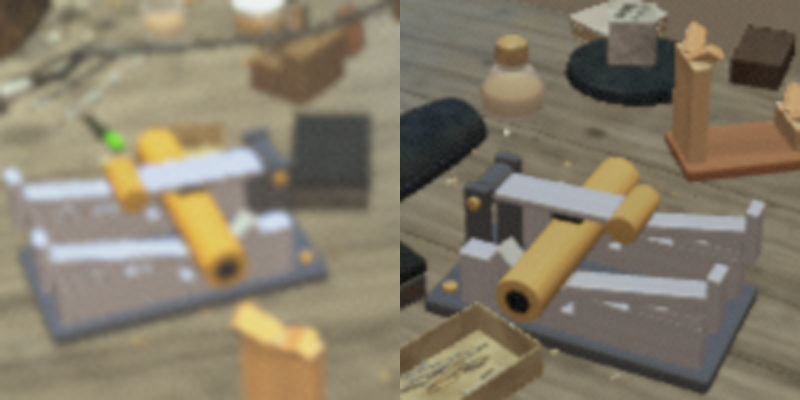

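The strap lies level across the seated bar (weight at (633,215), bar mark at (517,301)). The gripper is clear above, so I'll hand in.

```bash
python3 -c "
from rig import manip
print(manip.sign_off())"
```

```text
the job is handed in; nothing more can be done
None
```

The brass bar is seated in the cradle's vee with the weighted strap resting on it, and I handed the job in at about 15.6 s on the robot's clock.

**Taking and laying the bar:** I lifted the bar out of the rack square to its axis and lowered it across the feed rails. A light grip let it pivot level against them. When I let go and lifted away, it rolled into the vee.

**Strap:** I pushed the weight past upright from behind only after the bar had come to rest. The strap fell shut by itself, and I then raised the gripper clear.

**Last checks:**
- **Bar seated:** its end mark was within half a pixel of the place predicted for a seated bar, and did not move when the strap came down.
- **Strap:** it looked level across the bar in both fixed views, but I did not measure its angle.
- **Forces:** the largest reading was about 16 N, when the bar came level on both rails. I read the force only at the end of each move. At the end it was near zero, within sensor noise.
- **Other tools and boxes:** the arm kept clear of them, and none in the last pictures looked moved.

**Disagreement:** my first rack measurement had errors of up to 4 pixels, because the base is not centred under the bar. The wrist camera corrected this before I gripped it.

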